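# Lock the salad spinner's pump down for storage

## Task

Lock the salad spinner's pump for storage: press the big spring knob in the middle of the lid all the way down with a fingertip and, while holding it down, push the small lock tab beside it inward over the knob's shoulder until it is fully home; then let go and leave the knob locked down. Only press and push: do not lift, tip or shove the spinner, and leave the things around it where they stand.

Things in the scene. Friction and masses are not known exactly. Their poses are not given: they have to be found in the camera images.
- spinner: Salad spinner standing loose on the worktop: round steel bowl with a white plastic lid, 268 mm across, about 1.6 kg. Origin: centre of its underside, z up; x points from the pump knob (on the bowl's axis) to the lock tab. The lid's flat top, 200 mm across, is 142 mm above the origin; a rim 3 mm high, 86 mm across, rings the knob's well.
- pump (a joint): How far the grey pump knob is pressed down, m: 0 up (as found), 0.034 at its bottom stop. Spring: 5 N when up, rising evenly to 10 N at the bottom. It only slides straight down and up and may be pressed anywhere on its top face. Past 0.026 its shoulder is low enough for the tab to slide over it; locked, it rests at about 0.026.
- pump_top (a point): Centre of the knob's flat top face, moving with the knob; 190 mm above the spinner's origin when up. The knob is a stepped cylinder: cap 56 mm across and 17 mm high, and below it a wider shoulder and skirt 72 mm across that sinks into the lid.
- lock (a joint): How far the grey lock tab is pushed in towards the knob, m: 0 fully out, 0.017 home (its tongue then overlaps the knob's shoulder by 7 mm). It slides straight along the spinner's -x with about 1 N of friction and stays where it is left. While the knob is up, its skirt stops the tab at 0.010. As found: 0 to 0.006.
- lock_post (a point): Top centre of the outer face (away from the knob) of the tab's upright thumb post; 64 mm from the knob's axis with the tab fully out, 47 mm when home; 33 mm above the lid. Post 10 mm thick along x, 26 mm wide, 24 mm tall, on a flat tongue that runs 5 to 9 mm above the lid between two guides 9 mm high, which end 80 mm from the axis.
- mug: White mug, 82 mm across, 92 mm high, loose; origin at the centre of its underside. Bystander.
- mill: Dark wooden pepper mill, 58 mm across, 162 mm high, loose; origin at the centre of its underside. Bystander.
- jar: Amber glass jar with a steel lid, 72 mm across, 100 mm high, loose; origin at the centre of its underside. Bystander.
- bowl: Small blue bowl, 116 mm across, 50 mm high, loose; origin at the centre of its underside. Bystander.
- brake_top (a point): Top of the round brake button, 26 mm across and 15 mm above the lid, 78 mm from the knob's axis on the spinner's +y side. No part in the job.

How it is judged:
By the outcome, as a careful person would: the job done as asked, in the order asked, and still so for the second after the job is handed in, with the robot touching nothing.
It also fails if it takes over 32 s, if anything falls off the work surface, if the arm or the gripper's body presses on something with over 40 N, if the wrist force passes 120 N, or if a joint passes its speed limit or range.

## Robot

A 7-joint arm with a two-finger parallel gripper is mounted at the origin on the work surface. World frame = base frame: x ahead of the robot, y to its left, z up, the work surface at z = 0. Lengths are in m, angles in degrees, forces in N, time in s.
With the tool pointing down it reaches from about 0.425 to 0.875 m from the base axis. Payload 4.7 kg.
Tool frame: the origin (TCP) lies between the finger pads; the fingertips stand 8 mm ahead of it and the grasp point (between the pads) lies 11 mm behind it (env.tip_extent is the distance from the TCP to the fingertips, in m); z points along the fingers, y is the line along which they close (so a half turn about z gives the same grasp; the last joint's range is limited). The gripper opens to 87 mm and grips with 3 to 60 N. Pads are 19 mm wide; open, the fingers measure 117 mm over their backs; the gripper's body (75 mm by 190 mm) begins 51 mm behind the grasp point.
Start: joints at [67.729, 18.392, -4.016, 83.108, 1.295, 78.541, -3.26], TCP at [0.255, -0.598, 0.231] pointing down, gripper open.
Joint ranges: [-163.93, 163.93], [-17.29, 119.83], [-79.2, 71.16], [3.27, 140.29], [-89.18, 269.18], [5.43, 117.66], [-154.24, 154.24]. Speed limits (degrees/s): [147.25, 147.25, 180, 180, 180, 180, 180].

## Interface

Orientations are given as [roll, pitch, yaw] about the fixed x, y, z axes, in that order (R = Rz(yaw) Ry(pitch) Rx(roll)).
In Python, from cell import sensors, vision, workorder, env gives the robot as it stands.
- The arm moves only by the tool drive_tool, never from a script. Its argument "moves" is a list of rows, each an object of numbers: "x", "y", "z": the shift along the tool's x, y, z in mm; "rx", "ry", "rz": the turn, a rotation vector about the tool's x, y, z in rad; "fingers": the closure, from -1 (fully open) to 1 (shut). In form: [{"x": .., "y": .., "z": .., "rx": .., "ry": .., "rz": .., "fingers": ..}, ...]. A call has 1 to 20 rows; each row is the pose to reach, as a shift and turn from the pose commanded when the call began, along the tool's axes at that moment; what a row does not reach only later rows make up. A row lasts 1/8 s, in which the tool goes at most 62.5 mm and 10.7 degrees, less where a joint would pass 70% of its speed; a pose out of reach is approached as far as the arm can. A call with a gripper value outside its range is refused whole. The fingers move at their own pace and stop on an object; "force" is the grip in N (left out, the last holds). Time passes only in rows, so rows that repeat a pose let the fingers close. It gives the time, the measured TCP pose, the force, the opening and the grip force at its end, in the units of the state.
- sensors.get_obs(): the state, without advancing time (a new reading comes with each control period).
- vision.read_camera(name): name is "scene" or "side" or "wrist"; returns a dict with "image" (384x512x3 uint8, red, green, blue), "fx", "fy", "cx", "cy" (pixels), "R" (3x3) and "t" (3): a world point X has camera coordinates R X + t. Camera axes: x right, y down, z forward; pixel columns grow to the right and rows downward; lengths in m; the calibration is good to about 2 mm. A picture is of the moment at which its call begins. There is no depth.
- workorder.sign_off(): hands the job in; it is judged then, once.
The state is a dict: "time_s": time; "qpos": joint angles; "joint_velocities": joint speeds; "effort": joint torques, N m; "tool_pos": TCP position; "tool_rot": TCP orientation; "force": force on the tool from outside, world axes, zero at the start; "wrist_torque": the same for the moment, N m; "grip_width": finger opening in m; "grasp_force": force on a finger pad.
Only numpy, scipy, OpenCV 4.12 (cv2) and the standard library are available. Lean on these libraries where they do the work, as an engineer would, in place of code of your own. Each camera call takes 0.05 s, during which the arm holds its last target. There are 200 camera calls.

## Working session

There is one attempt and no reset: what is moved stays moved. The work goes in short steps, Python scripts to look and compute and a tool call to move; the robot and the scene stay as the last step left them, time stands still between calls to the robot, and variables do not carry over. Pictures are saved under pics/ and viewed, at most 10 in all, crops included, and the job is handed in when it is done.

Besides the shell and the picture viewer there is one more tool, called after "Call:" as name(argument=value, ...), one argument or row to a line, values as JSON. drive_tool: Moves the arm, as the interface text tells. Its arguments: {"type":"object","properties":{"moves":{"type":"array"},"force":{"type":"number"}},"required":["moves"]}

```bash
mkdir -p pics; python3 - <<'E'
from cell import sensors, vision, workorder, env
import cv2, numpy as np
o=sensors.get_obs(); print(o['time_s'],o['tool_pos'],o['tool_rot'],o['grip_width'],o['force'])
ims=[]
for n in ['scene','side']:
    c=vision.read_camera(n); cv2.imwrite(f'pics/{n}.png',c['image'][...,::-1])
    np.savez(f'{n}.npz',**c)
    print(n,c['fx'],c['fy'],c['cx'],c['cy'],c['R'].tolist() if hasattr(c['R'],'tolist') else c['R'],c['t'])
E
```

```text
0.0 [ 0.25451007 -0.59752999  0.22947824] [-1.79892767e+02  9.18562182e-03  2.30787581e+01] 0.08686860069153186 [-0.37463469  0.34422567  0.12191873]
scene 408.9045542300896 408.9045542300896 264.3008810219288 185.95148920343163 [[0.24543387792673738, 0.9694125069699747, -0.0012660553036647907], [0.8318786004393315, -0.21128351798072442, -0.5131639788223525], [-0.4977350758153802, 0.12489462102059268, -0.8582896527065789]] [-0.13156952 -0.35148728  1.63639195]
side 400.78330646891305 400.78330646891305 258.0876782567544 200.25822649485357 [[-0.7584953247323702, -0.6516775245338923, -0.0011164123407574654], [-0.4150731140701865, 0.4844278748410623, -0.7700934644918435], [0.5023934238574529, -0.5836488996771523, -0.6379300977148163]] [0.4144446  0.31393187 1.04825163]
```

View pics/scene.png

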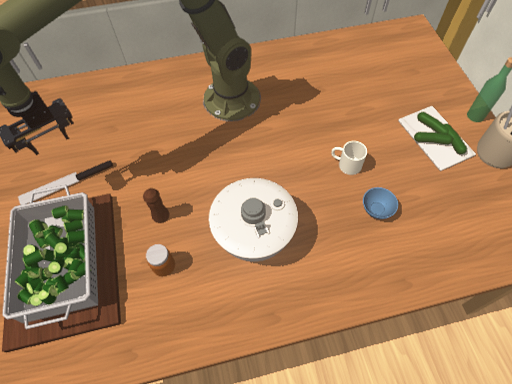

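View pics/side.png

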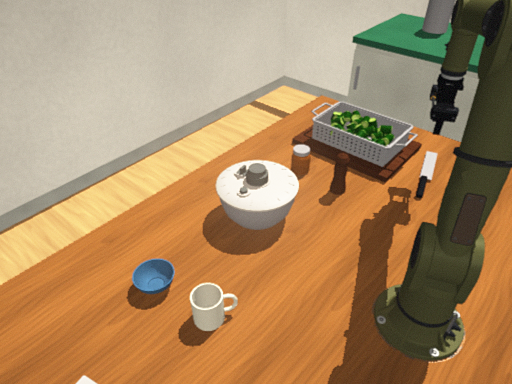

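The scene view shows the knob at about (253,209), the tab near (262,229) and the brake button at (279,204). In the side view they are at about (257,172), (241,172) and (243,190). Next I'll zoom in on both.

```bash
cat > h.py <<'E'
import numpy as np, cv2
def ray(c,uv):
    d=np.array([(uv[0]-c['cx'])/c['fx'],(uv[1]-c['cy'])/c['fy'],1.]); R=np.array(c['R']);t=np.array(c['t'])
    return -R.T@t, R.T@d
def onz(c,uv,z):
    o,d=ray(c,uv); return o+d*(z-o[2])/d[2]
def tri(obs):
    A=np.zeros((3,3));b=np.zeros(3)
    for c,uv in obs:
        o,d=ray(c,uv); d=d/np.linalg.norm(d); P=np.eye(3)-np.outer(d,d); A+=P;b+=P@o
    X=np.linalg.solve(A,b); return X
def proj(c,X):
    p=np.array(c['R'])@X+np.array(c['t']); return np.array([c['fx']*p[0]/p[2]+c['cx'],c['fy']*p[1]/p[2]+c['cy']])
E
python3 - <<'E'
from h import *
S=np.load('scene.npz');D=np.load('side.npz')
print('knob',tri([(S,(253,204)),(D,(257,169))]),'brake',tri([(S,(279,203)),(D,(243,189))]),'tab',tri([(S,(262,228)),(D,(241,169))]))
a=cv2.resize(S['image'][170:265,203:303],None,fx=4,fy=4,interpolation=cv2.INTER_CUBIC)
b=cv2.resize(D['image'][145:240,208:308],None,fx=4,fy=4,interpolation=cv2.INTER_CUBIC)
cv2.imwrite('pics/z.png',np.hstack([a,b])[...,::-1])
E
```

```text
knob [ 0.58946398 -0.04619623  0.18788936] brake [0.58505826 0.03006513 0.15490976] tab [ 0.65508045 -0.03869352  0.16086896]
```

View pics/z.png

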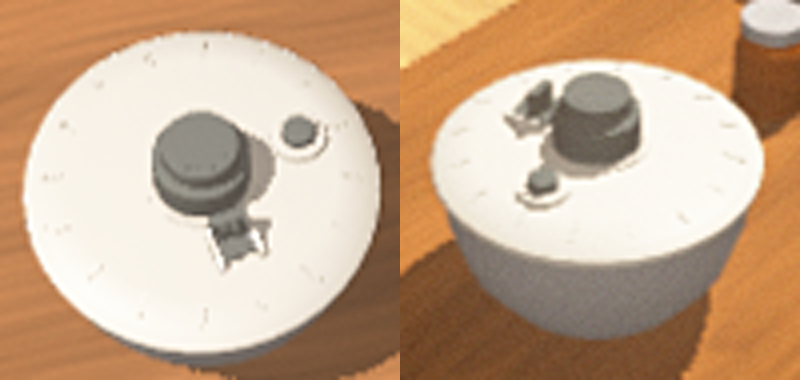

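Call:
drive_tool(
  moves=[
    {"z":-60},
    {"x":534,"y":-372,"z":-110,"rz":-1.239,"fingers":-1},
    {"x":534,"y":-372,"z":-110,"rz":-1.239},
    {"x":534,"y":-372,"z":-110,"rz":-1.239},
    {"x":534,"y":-372,"z":-110,"rz":-1.239},
    {"x":534,"y":-372,"z":-110,"rz":-1.239},
    {"x":534,"y":-372,"z":-110,"rz":-1.239},
    {"x":534,"y":-372,"z":-110,"rz":-1.239},
    {"x":534,"y":-372,"z":-110,"rz":-1.239},
    {"x":534,"y":-372,"z":-110,"rz":-1.239},
    {"x":534,"y":-372,"z":-110,"rz":-1.239},
    {"x":534,"y":-372,"z":-110,"rz":-1.239},
    {"x":534,"y":-372,"z":-110,"rz":-1.239},
    {"x":534,"y":-372,"z":-110,"rz":-1.239},
    {"x":534,"y":-372,"z":-110,"rz":-1.239},
  ],
)

```text
invalid input at $.moves[0]: expected keys x, y, z, rx, ry, rz, fingers
```

```bash
python3 - <<'E'
from cell import sensors, vision
from h import *
o=sensors.get_obs(); print(o['time_s'],o['tool_pos'],o['tool_rot'],o['qpos'],o['force'])
c=vision.read_camera('wrist'); np.savez('w1.npz',**c); cv2.imwrite('pics/w1.png',c['image'][...,::-1])
print(-np.array(c['R']).T@c['t'],np.array(c['R'])[2])
E
```

```text
0.1 [ 0.25455082 -0.5975625   0.22958351] [-1.79902290e+02  6.40155536e-03  2.30788074e+01] [67.73029254 18.43431723 -4.01601394 83.16711917  1.29610882 78.54156977
 -3.26116157] [ 0.13761383 -0.01414921 -0.65528426]
[ 0.32220184 -0.56952169  0.38382492] [-0.25047895 -0.10517477 -0.9623921 ]
```

View pics/w1.png

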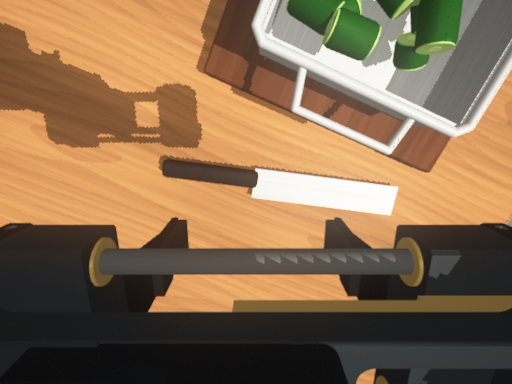

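No motion yet: every key is required. The wrist view shows the knife and the vegetable tray, with the fingers across the lower half at row 260.

Call:
drive_tool(
  moves=[
    {"x":0,"y":0,"z":-50,"rx":0,"ry":0,"rz":0,"fingers":-1},
    {"x":507,"y":-307,"z":-110,"rx":0,"ry":0,"rz":-1.239,"fingers":-1},
    {"x":507,"y":-307,"z":-110,"rx":0,"ry":0,"rz":-1.239,"fingers":-1},
    {"x":507,"y":-307,"z":-110,"rx":0,"ry":0,"rz":-1.239,"fingers":-1},
    {"x":507,"y":-307,"z":-110,"rx":0,"ry":0,"rz":-1.239,"fingers":-1},
    {"x":507,"y":-307,"z":-110,"rx":0,"ry":0,"rz":-1.239,"fingers":-1},
    {"x":507,"y":-307,"z":-110,"rx":0,"ry":0,"rz":-1.239,"fingers":-1},
    {"x":507,"y":-307,"z":-110,"rx":0,"ry":0,"rz":-1.239,"fingers":-1},
    {"x":507,"y":-307,"z":-110,"rx":0,"ry":0,"rz":-1.239,"fingers":-1},
    {"x":507,"y":-307,"z":-110,"rx":0,"ry":0,"rz":-1.239,"fingers":-1},
    {"x":507,"y":-307,"z":-110,"rx":0,"ry":0,"rz":-1.239,"fingers":-1},
    {"x":507,"y":-307,"z":-110,"rx":0,"ry":0,"rz":-1.239,"fingers":-1},
    {"x":507,"y":-307,"z":-110,"rx":0,"ry":0,"rz":-1.239,"fingers":-1},
    {"x":507,"y":-307,"z":-110,"rx":0,"ry":0,"rz":-1.239,"fingers":-1},
    {"x":507,"y":-307,"z":-110,"rx":0,"ry":0,"rz":-1.239,"fingers":-1},
  ],
)

```text
time_s: 2.02
tool_pos: [0.6003, -0.1183, 0.3406]
tool_rot: [-180.0, 0.0, 93.9]
force: [-0.0, 0.6, -0.4]
grip_width: 0.0868
grasp_force: 0.0
```

```bash
python3 - <<'E'
from cell import sensors, vision
from h import *
o=sensors.get_obs(); print(o['time_s'],o['tool_pos'],o['tool_rot'],o['qpos'],o['force'])
c=vision.read_camera('wrist'); np.savez('w2.npz',**c); cv2.imwrite('pics/w2.png',c['image'][...,::-1])
print(-np.array(c['R']).T@c['t'],np.array(c['R'])[2])
E
```

```text
2.025 [ 0.60032535 -0.11825442  0.34055297] [-1.79985192e+02  3.75143566e-02  9.39371458e+01] [ 34.47709038  14.63812742 -32.27191196  77.4838014    7.7938004
  90.07225163   6.99820342] [-0.04290837  0.57526227 -0.42945556]
[ 0.59432146 -0.0448285   0.49477098] [ 0.01909492 -0.27147895 -0.96225494]
```

View pics/w2.png

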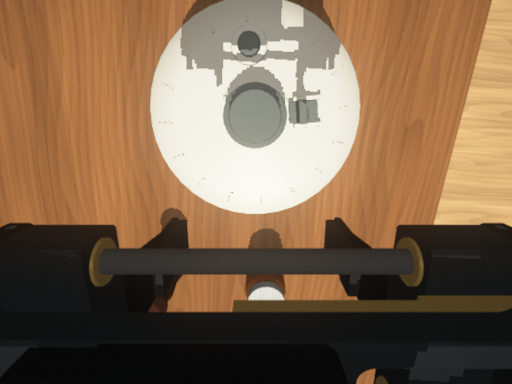

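```bash
python3 - <<'E'
from h import *
c=np.load('w2.npz'); im=c['image']
cv2.imwrite('pics/z2.png',cv2.resize(im[25:160,205:345],None,fx=4,fy=4,interpolation=cv2.INTER_CUBIC)[...,::-1])
g=cv2.cvtColor(im,cv2.COLOR_RGB2GRAY)
print(g[111,215:335].tolist())
print(g[70:160,255].tolist())
for uv,z in [((255,112),.19),((249,43),.157),((303,111),.175)]: print(onz(c,uv,z))
E
```

```text
[241, 241, 241, 241, 241, 242, 242, 242, 197, 142, 146, 147, 147, 133, 135, 146, 148, 148, 148, 148, 148, 147, 148, 147, 147, 147, 147, 147, 146, 146, 147, 146, 146, 145, 146, 145, 144, 146, 146, 145, 145, 144, 145, 145, 145, 145, 145, 145, 144, 144, 145, 145, 145, 145, 144, 144, 144, 145, 145, 145, 144, 145, 145, 146, 142, 122, 132, 142, 142, 141, 139, 176, 231, 207, 150, 145, 147, 148, 147, 146, 135, 102, 84, 89, 119, 143, 148, 149, 147, 146, 147, 135, 129, 133, 142, 147, 148, 147, 148, 147, 148, 149, 197, 233, 240, 240, 240, 240, 240, 240, 240, 239, 240, 240, 240, 240, 239, 239, 240, 239]
[154, 154, 155, 154, 154, 155, 155, 155, 156, 157, 155, 140, 104, 93, 94, 94, 94, 94, 97, 117, 140, 143, 142, 143, 143, 143, 143, 143, 144, 145, 145, 144, 146, 144, 144, 145, 146, 146, 144, 145, 145, 145, 145, 144, 145, 146, 146, 148, 147, 148, 148, 148, 149, 149, 149, 150, 149, 151, 150, 150, 150, 152, 152, 151, 151, 152, 153, 154, 155, 155, 155, 158, 152, 147, 163, 164, 165, 171, 220, 244, 244, 246, 247, 247, 247, 247, 247, 247, 248, 248]
[ 0.59342015 -0.04535143  0.19      ]
[0.5816774 0.0269637 0.157    ]
[ 0.64631955 -0.04058     0.175     ]
```

View pics/z2.png

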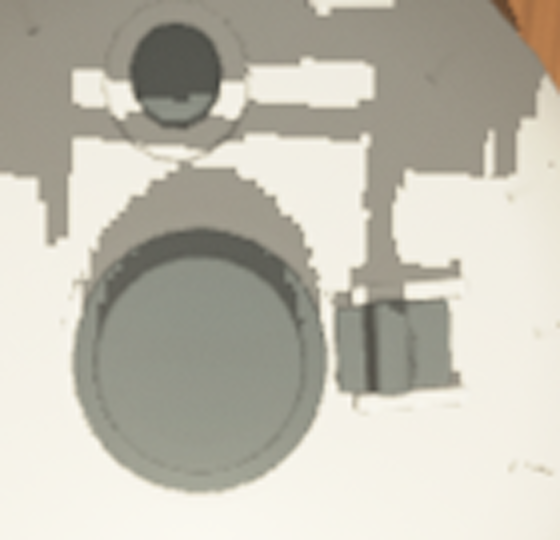

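The crop shows the cap centre at about (254.5,116), the post's outer top edge at about (307,112) and the brake top at about (249,43.5).

```bash
python3 - <<'E'
from h import *
c=np.load('w2.npz'); S=np.load('scene.npz');D=np.load('side.npz')
K=onz(c,(254.5,116),.19); B=onz(c,(249,43.5),.157); P=onz(c,(306.7,112),.175)
print(c['fx'],K,B,P, 'capwidth',onz(c,(280.3,116),.19)-onz(c,(228.5,116),.19))
P2=onz(c,(298,112),.175);print('post thick',P-P2)
print('edges',onz(c,(302,101),.175),onz(c,(302,124),.175))
for a in (B-K,P-K): print(np.degrees(np.arctan2(a[1],a[0])),np.hypot(a[0],a[1]))
# lid outline from wrist: white lid; knob via crop pixels in scene/side
kS=(203+203/4,170+138/4); kD=(208+(599-400)/4,145+92/4)
bS=(203+299/4,170+126/4); bD=(208+(543-400)/4,145+174/4)
print('knob3',tri([(S,kS),(D,kD),(c,(254.5,116))]),'SD',tri([(S,kS),(D,kD)]))
print('brake3',tri([(S,bS),(D,bD),(c,(249,43.5))]))
for n,X in (('K',K),('P',P),('B',B)): print(n,proj(S,X)-[203,170],proj(D,X)-[208,145])
E
```

```text
277.7464014629546 [ 0.59317462 -0.0494618   0.19      ] [0.58170897 0.02646773 0.157     ] [ 0.65053414 -0.04135175  0.175     ] capwidth [0.05478949 0.0038586  0.        ]
post thick [0.00961849 0.00067739 0.        ]
edges [ 0.64399828 -0.0301675   0.175     ] [ 0.64683147 -0.0545944   0.175     ]
98.58700362442733 0.07679033630339285
8.047694488530466 0.05793002811044526
knob3 [ 0.5917404  -0.04801388  0.18963018] SD [ 0.59049096 -0.0467818   0.1898484 ]
brake3 [0.5818331  0.02752525 0.15744969]
K [49.37675633 35.11145523] [48.98352199 22.4783943 ]
P [56.98479644 54.32897777] [33.83006618 20.74280187]
B [73.634858  31.5165999] [35.62466568 43.6090452 ]
```

Call:
drive_tool(
  moves=[
    {"x":40,"y":12,"z":40,"rx":0,"ry":0,"rz":-0.077,"fingers":-0.79},
    {"x":72,"y":22.5,"z":90,"rx":0,"ry":0,"rz":-0.077,"fingers":-0.79},
    {"x":72,"y":22.5,"z":115,"rx":0,"ry":0,"rz":-0.077,"fingers":-0.79},
    {"x":72,"y":22.5,"z":130,"rx":0,"ry":0,"rz":-0.077,"fingers":-0.79},
    {"x":72,"y":22.5,"z":130,"rx":0,"ry":0,"rz":-0.077,"fingers":-0.79},
    {"x":72,"y":22.5,"z":130,"rx":0,"ry":0,"rz":-0.077,"fingers":-0.79},
  ],
)

```text
time_s: 2.82
tool_pos: [0.619, -0.0442, 0.212]
tool_rot: [179.9, 0.0, 98.4]
force: [0.8, 0.1, 0.6]
grip_width: 0.0778
grasp_force: 0.0
```

```bash
python3 - <<'E'
from cell import sensors, vision
from h import *
o=sensors.get_obs(); print(o['time_s'],o['tool_pos'],o['tool_rot'],o['force'],o['grip_width'])
D=vision.read_camera('side');S=vision.read_camera('scene');c=vision.read_camera('wrist')
f=lambda a:cv2.resize(a,(400,400),interpolation=cv2.INTER_CUBIC)
top=np.hstack([f(S['image'][165:265,200:300]),f(D['image'][120:220,205:305])])
w=cv2.resize(c['image'][150:344,70:430],(371,200))
cv2.imwrite('pics/a3.png',np.vstack([top,np.pad(w,((0,0),(0,429),(0,0)))])[...,::-1])
E
```

```text
2.825 [ 0.61898108 -0.04419874  0.21201347] [1.79875219e+02 4.53540712e-02 9.84034732e+01] [0.80231762 0.05448329 0.55689586] 0.0778287852934985
```

View pics/a3.png

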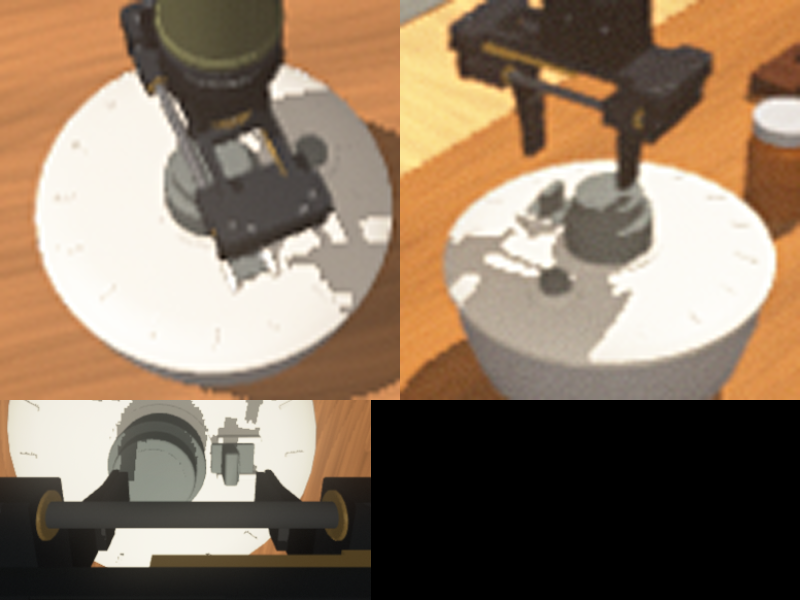

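The inner finger is over the knob cap's far side and the outer finger is clear outside the post. Pressing down now.

Call:
drive_tool(
  moves=[
    {"x":0,"y":0,"z":10,"rx":0,"ry":0,"rz":0,"fingers":-0.79},
    {"x":0,"y":0,"z":17,"rx":0,"ry":0,"rz":0,"fingers":-0.79},
    {"x":0,"y":0,"z":24,"rx":0,"ry":0,"rz":0,"fingers":-0.79},
    {"x":0,"y":0,"z":31,"rx":0,"ry":0,"rz":0,"fingers":-0.79},
    {"x":0,"y":0,"z":38,"rx":0,"ry":0,"rz":0,"fingers":-0.79},
    {"x":0,"y":0,"z":43,"rx":0,"ry":0,"rz":0,"fingers":-0.79},
    {"x":0,"y":0,"z":45,"rx":0,"ry":0,"rz":0,"fingers":-0.79},
    {"x":0,"y":0,"z":45,"rx":0,"ry":0,"rz":0,"fingers":-0.79},
    {"x":0,"y":0,"z":45,"rx":0,"ry":0,"rz":0,"fingers":-0.79},
  ],
)

```text
time_s: 4.1
tool_pos: [0.6186, -0.0435, 0.1669]
tool_rot: [179.9, 0.1, 98.5]
force: [-1.4, 0.1, 9.4]
grip_width: 0.0779
grasp_force: 4.4
```

Call:
drive_tool(
  moves=[
    {"x":0,"y":0,"z":1.5,"rx":0,"ry":0,"rz":0,"fingers":-0.79},
    {"x":0,"y":0,"z":3,"rx":0,"ry":0,"rz":0,"fingers":-0.79},
    {"x":0,"y":0,"z":3,"rx":0,"ry":0,"rz":0,"fingers":-0.79},
    {"x":0,"y":0,"z":3,"rx":0,"ry":0,"rz":0,"fingers":-0.79},
  ],
)

```text
time_s: 4.6
tool_pos: [0.6186, -0.0435, 0.1644]
tool_rot: [179.9, 0.1, 98.5]
force: [-1.4, -0.3, 10.3]
grip_width: 0.078
grasp_force: 5.6
```

Call:
drive_tool(
  moves=[
    {"x":0,"y":0,"z":1,"rx":0,"ry":0,"rz":0,"fingers":-0.79},
    {"x":0,"y":0,"z":1,"rx":0,"ry":0,"rz":0,"fingers":-0.79},
    {"x":0,"y":0,"z":1,"rx":0,"ry":0,"rz":0,"fingers":-0.79},
  ],
)

```text
time_s: 4.97
tool_pos: [0.6186, -0.0435, 0.1644]
tool_rot: [179.9, 0.1, 98.5]
force: [-3.3, -0.3, 15.2]
grip_width: 0.0779
grasp_force: 7.7
```

Bottomed out: the force rose at constant height. Closing the tab now, with the inner finger nearly stationary.

Call:
drive_tool(
  moves=[
    {"x":0,"y":-2,"z":0,"rx":0,"ry":0,"rz":0,"fingers":-0.7},
    {"x":0,"y":-4,"z":0,"rx":0,"ry":0,"rz":0,"fingers":-0.61},
    {"x":0,"y":-6,"z":0,"rx":0,"ry":0,"rz":0,"fingers":-0.52},
    {"x":0,"y":-7.5,"z":0,"rx":0,"ry":0,"rz":0,"fingers":-0.45},
    {"x":0,"y":-8.5,"z":0,"rx":0,"ry":0,"rz":0,"fingers":-0.41},
    {"x":0,"y":-8.5,"z":0,"rx":0,"ry":0,"rz":0,"fingers":-0.41},
    {"x":0,"y":-8.5,"z":0,"rx":0,"ry":0,"rz":0,"fingers":-0.41},
  ],
  force=20,
)

```text
time_s: 5.85
tool_pos: [0.6105, -0.0447, 0.1644]
tool_rot: [179.9, 0.1, 98.5]
force: [-3.5, -0.5, 15.6]
grip_width: 0.0613
grasp_force: 7.7
```

Call:
drive_tool(
  moves=[
    {"x":0,"y":-1,"z":0,"rx":0,"ry":0,"rz":0,"fingers":-0.43},
    {"x":0,"y":-2,"z":0,"rx":0,"ry":0,"rz":0,"fingers":-0.43},
    {"x":0,"y":-2,"z":0,"rx":0,"ry":0,"rz":0,"fingers":-0.43},
    {"x":0,"y":-2,"z":0,"rx":0,"ry":0,"rz":0,"fingers":-0.43},
  ],
)

```text
time_s: 6.35
tool_pos: [0.6106, -0.0447, 0.1646]
tool_rot: [179.6, 0.1, 98.5]
force: [1.8, -0.4, 11.0]
grip_width: 0.0617
grasp_force: 5.8
```

```bash
python3 - <<'E'
from cell import sensors, vision
from h import *
o=sensors.get_obs(); print(o['tool_pos'],o['force'],o['grip_width'])
D=vision.read_camera('side');c=vision.read_camera('wrist')
f=lambda a:cv2.resize(a,(400,400),interpolation=cv2.INTER_CUBIC)
cv2.imwrite('pics/a4.png',np.hstack([f(c['image'][150:290,160:350]),f(D['image'][130:230,205:305])])[...,::-1])
E
```

```text
[ 0.61061166 -0.04466631  0.16459142] [ 1.78045482 -0.43052882 11.04700211] 0.06173704466960749
```

View pics/a4.png

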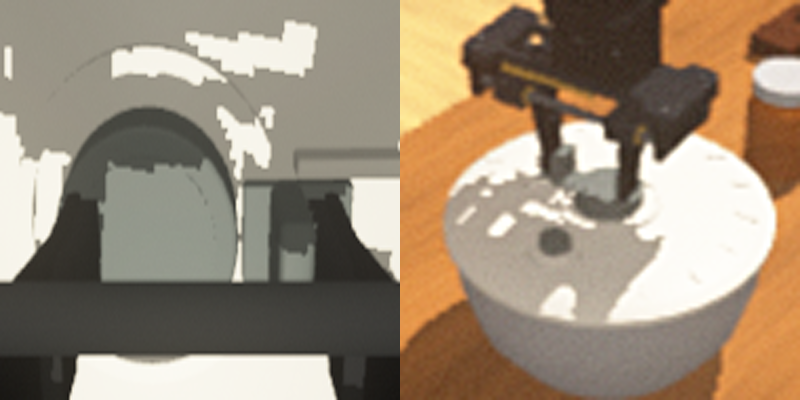

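The tool stopped short, probably because the inner fingertip is sticking on the knob. The wrist view shows the post's outer face touching the outer finger and a gap of about 1–2 mm still left at the cap. I'll close the fingers further.

Call:
drive_tool(
  moves=[
    {"x":0,"y":0,"z":0,"rx":0,"ry":0,"rz":0,"fingers":-0.4},
    {"x":0,"y":-0.5,"z":0,"rx":0,"ry":0,"rz":0,"fingers":-0.37},
    {"x":0,"y":-1,"z":0,"rx":0,"ry":0,"rz":0,"fingers":-0.34},
    {"x":0,"y":-1,"z":0,"rx":0,"ry":0,"rz":0,"fingers":-0.34},
    {"x":0,"y":-1,"z":0,"rx":0,"ry":0,"rz":0,"fingers":-0.34},
  ],
)

```text
time_s: 7.08
tool_pos: [0.6111, -0.0445, 0.1648]
tool_rot: [179.4, 0.1, 98.5]
force: [6.3, 0.6, 8.7]
grip_width: 0.0591
grasp_force: 12.4
```

```bash
python3 - <<'E'
from cell import sensors, vision
from h import *
o=sensors.get_obs(); print(o['tool_pos'],o['force'],o['grip_width'])
c=vision.read_camera('wrist'); np.savez('w5.npz',**c)
g=cv2.cvtColor(c['image'],cv2.COLOR_RGB2GRAY)
for r in (222,230,238,244): print(r,g[r,255:330].tolist())
f=lambda a:cv2.resize(a,None,fx=5,fy=5,interpolation=cv2.INTER_CUBIC)
cv2.imwrite('pics/a5.png',f(c['image'][170:260,180:335])[...,::-1])
E
```

```text
[ 0.61110742 -0.04454895  0.16475645] [6.3222195  0.55023664 8.68375105] 0.05911177567799998
222 [151, 150, 150, 139, 143, 148, 147, 149, 147, 147, 147, 147, 143, 134, 104, 73, 182, 239, 191, 126, 145, 149, 149, 149, 148, 147, 148, 147, 147, 147, 147, 102, 66, 65, 66, 67, 68, 68, 69, 68, 69, 68, 68, 68, 67, 68, 68, 68, 67, 57, 49, 48, 48, 48, 48, 49, 49, 48, 46, 46, 48, 47, 48, 47, 47, 99, 134, 142, 140, 135, 224, 242, 242, 242, 242]
230 [151, 151, 150, 150, 151, 141, 144, 148, 148, 149, 148, 148, 148, 147, 143, 136, 115, 186, 162, 132, 147, 149, 149, 148, 148, 148, 148, 147, 148, 147, 134, 92, 63, 64, 66, 65, 69, 74, 76, 79, 79, 79, 79, 79, 79, 79, 78, 80, 78, 78, 78, 76, 63, 49, 47, 46, 46, 46, 47, 47, 46, 45, 44, 45, 44, 45, 45, 47, 46, 92, 221, 243, 242, 242, 242]
238 [152, 151, 151, 150, 150, 151, 150, 150, 149, 149, 149, 147, 149, 149, 145, 137, 129, 190, 164, 136, 151, 150, 150, 150, 149, 150, 149, 149, 148, 149, 106, 66, 63, 62, 61, 71, 103, 124, 138, 145, 125, 111, 110, 109, 108, 109, 109, 108, 90, 79, 106, 115, 76, 44, 44, 43, 44, 45, 44, 45, 44, 44, 45, 45, 45, 45, 45, 44, 43, 43, 43, 44, 45, 43, 44]
244 [152, 152, 151, 152, 151, 151, 149, 150, 149, 150, 150, 150, 150, 145, 135, 160, 233, 232, 167, 139, 150, 151, 150, 150, 149, 149, 149, 148, 149, 148, 117, 75, 63, 63, 63, 81, 108, 127, 142, 147, 147, 147, 146, 145, 144, 145, 142, 141, 139, 135, 123, 96, 60, 42, 44, 44, 42, 43, 43, 43, 43, 44, 43, 43, 43, 44, 44, 44, 44, 42, 41, 41, 41, 42, 41]
```

View pics/a5.png

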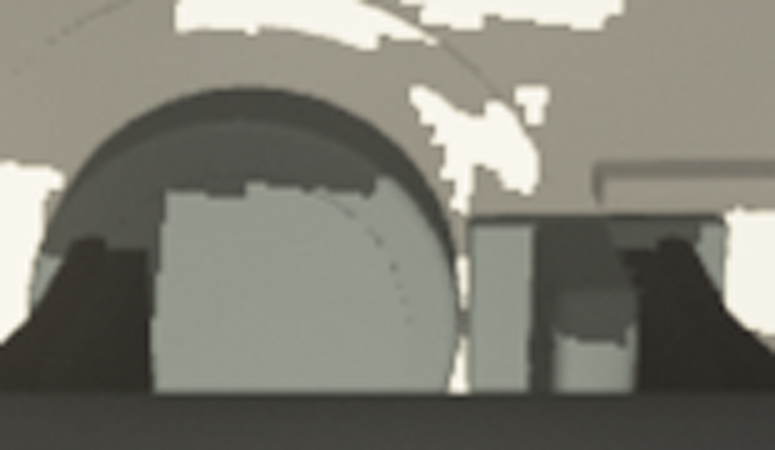

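```bash
python3 - <<'E'
from h import *
c=np.load('w5.npz'); print(c['cx'],c['cy'])
K=np.array([.592,-.0485,0]); u=np.array([.9895,.1444,0]); v=np.array([-.1444,.9895,0])
for r,z in ((28,.1565),(28,.1395),(36,.1395),(36,.142),(43,.145)):
    for n,d in (('+x',u),('+y',v),('45',(u+v)/2**.5)):
        print(r,z,n,proj(c,K+d*r/1e3+[0,0,z]).round(1),end=' ')
    print()
print('tongue tip home 29',proj(c,K+u*.029+[0,0,.151]),'at 36',proj(c,K+u*.036+[0,0,.151]))
for s in (.047,.054): print('post outer top',s,proj(c,K+u*s+[0,0,.175]), 'inner top',proj(c,K+u*(s-.01)+[0,0,.175]))
for uv,z in (((271.6,234),.1565),((274,234),.151),((307,236),.175),((291,236),.175)): 
    X=onz(c,uv,z)-K; print(uv,z,'s=',X@u,'lat',X@v)
E
```

```text
255.87869656556248 190.10270958441888
28 0.1565 +x [270.6 233.9] 28 0.1565 +y [225.4 191.6] 28 0.1565 45 [257.9 204.4] 
28 0.1395 +x [269.  223.5] 28 0.1395 +y [227.8 184.5] 28 0.1395 45 [257.5 196.3] 
36 0.1395 +x [280.5 223.5] 36 0.1395 +y [227.6 172.7] 36 0.1395 45 [265.9 188.2] 
36 0.142 +x [280.9 224.9] 36 0.142 +y [227.2 173.5] 36 0.142 45 [266.1 189.2] 
43 0.145 +x [291.6 226.7] 43 0.145 +y [226.6 163.7] 43 0.145 45 [274.1 183.1] 
tongue tip home 29 [271.55890038 230.32929569] at 36 [282.22089272 230.3334399 ]
post outer top 0.047 [305.64604151 247.60106057] inner top [288.23102299 247.60691694]
post outer top 0.054 [317.82141282 247.5969662 ] inner top [300.42420996 247.60281658]
(271.6, 234) 0.1565 s= 0.02866920592744591 lat -7.542514699923851e-05
(274, 234) 0.151 s= 0.030661198333083686 lat -0.002619168794209231
(307, 236) 0.175 s= 0.047373295624002214 lat 0.0072547550602825766
(291, 236) 0.175 s= 0.03829917943482693 lat 0.007253263508404234
```

The geometry puts the cap edge at 28.7 mm, the tongue tip at about 30 mm and the post's outer face at about 47 mm. That matches home, and the 6 N reaction fits a hard stop. One more firm nudge to confirm before letting go.

Call:
drive_tool(
  moves=[
    {"x":0,"y":-1,"z":0.5,"rx":0,"ry":0,"rz":0,"fingers":-0.33},
    {"x":0,"y":-1.5,"z":0.5,"rx":0,"ry":0,"rz":0,"fingers":-0.32},
    {"x":0,"y":-1.5,"z":0.5,"rx":0,"ry":0,"rz":0,"fingers":-0.32},
  ],
)

```text
time_s: 7.5
tool_pos: [0.6112, -0.0445, 0.1649]
tool_rot: [179.2, 0.1, 98.5]
force: [10.1, 1.3, 9.6]
grip_width: 0.0577
grasp_force: 15.0
```

It's stiff, so the tab is home. I'll back the outer finger off while still holding the knob, then lift.

Call:
drive_tool(
  moves=[
    {"x":0,"y":2.5,"z":0,"rx":0,"ry":0,"rz":0,"fingers":-0.4},
    {"x":0,"y":4,"z":0,"rx":0,"ry":0,"rz":0,"fingers":-0.5},
    {"x":0,"y":5.5,"z":0,"rx":0,"ry":0,"rz":0,"fingers":-0.6},
    {"x":0,"y":6.5,"z":0,"rx":0,"ry":0,"rz":0,"fingers":-0.65},
    {"x":0,"y":6.5,"z":0,"rx":0,"ry":0,"rz":0,"fingers":-0.65},
    {"x":0,"y":6.5,"z":-3,"rx":0,"ry":0,"rz":0,"fingers":-0.65},
    {"x":0,"y":6.5,"z":-6,"rx":0,"ry":0,"rz":0,"fingers":-0.65},
    {"x":0,"y":6.5,"z":-10,"rx":0,"ry":0,"rz":0,"fingers":-0.65},
    {"x":0,"y":6.5,"z":-20,"rx":0,"ry":0,"rz":0,"fingers":-0.65},
    {"x":-30,"y":6.5,"z":-70,"rx":0,"ry":0,"rz":0,"fingers":-0.65},
    {"x":-70,"y":-15,"z":-130,"rx":0,"ry":0,"rz":0,"fingers":-0.65},
    {"x":-75,"y":-15,"z":-170,"rx":0,"ry":0,"rz":0,"fingers":-0.65},
    {"x":-75,"y":-15,"z":-170,"rx":0,"ry":0,"rz":0,"fingers":-0.65},
    {"x":-75,"y":-15,"z":-170,"rx":0,"ry":0,"rz":0,"fingers":-0.65},
  ],
)

```text
time_s: 9.25
tool_pos: [0.601, -0.1213, 0.3299]
tool_rot: [-179.9, -0.0, 98.5]
force: [-0.0, 0.2, -0.7]
grip_width: 0.0717
grasp_force: 0.0
```

```bash
python3 - <<'E'
from cell import sensors, vision
from h import *
o=sensors.get_obs(); print(o['time_s'],o['tool_pos'],o['tool_rot'],o['force'])
c=vision.read_camera('wrist');D=vision.read_camera('side');S=vision.read_camera('scene'); np.savez('w6.npz',**c)
f=lambda a:cv2.resize(a,(400,400),interpolation=cv2.INTER_CUBIC)
cv2.imwrite('pics/a6.png',np.hstack([f(c['image'][30:150,190:310]),f(D['image'][130:230,205:305])])[...,::-1])
for n,C in (('scene',S),('side',D)):  # bystander/spinner shift check
    a=np.load(n+'.npz')['image']; d=cv2.absdiff(a,C['image']).max(2)>60; print(n,d.sum())
g=cv2.cvtColor(c['image'],cv2.COLOR_RGB2GRAY); print(g[95:125:6,215:315].tolist())
E
```

```text
9.25 [ 0.60095048 -0.12133615  0.32989119] [-1.79887587e+02 -4.64938370e-02  9.85011861e+01] [-0.04968029  0.22876179 -0.6531478 ]
scene 17142
side 25058
[[240, 240, 240, 240, 240, 240, 240, 240, 240, 240, 240, 240, 237, 240, 242, 242, 241, 241, 201, 136, 136, 141, 142, 117, 97, 96, 100, 119, 136, 143, 144, 145, 144, 144, 143, 144, 144, 144, 143, 144, 144, 143, 142, 143, 143, 142, 143, 143, 143, 142, 142, 143, 142, 142, 142, 141, 142, 141, 141, 141, 141, 139, 124, 105, 94, 94, 93, 92, 122, 125, 137, 222, 240, 240, 241, 240, 241, 225, 176, 153, 153, 153, 153, 154, 152, 152, 153, 152, 153, 152, 152, 153, 153, 154, 153, 153, 154, 153, 153, 153], [241, 241, 241, 241, 241, 241, 241, 241, 241, 225, 234, 242, 242, 242, 241, 237, 181, 134, 144, 144, 144, 119, 98, 126, 144, 146, 146, 146, 146, 146, 146, 146, 146, 146, 145, 145, 145, 144, 145, 145, 145, 144, 143, 145, 144, 144, 145, 144, 145, 144, 144, 144, 144, 143, 144, 143, 143, 144, 143, 144, 143, 142, 142, 143, 142, 141, 126, 102, 93, 123, 112, 93, 89, 120, 141, 144, 145, 140, 139, 133, 116, 113, 114, 111, 100, 94, 95, 95, 148, 205, 220, 
[... 844 characters left out ...]
5, 145, 144, 144, 145, 145, 145, 145, 144, 142, 123, 132, 144, 145, 147, 146, 144, 145, 109, 82, 86, 116, 141, 146, 145, 145, 144, 143, 137, 125, 131, 143, 145, 145, 145, 145, 145, 145, 145, 146, 183], [242, 242, 242, 242, 242, 242, 241, 241, 242, 242, 242, 242, 242, 228, 211, 176, 148, 149, 150, 149, 135, 139, 150, 151, 151, 150, 149, 150, 149, 149, 149, 150, 149, 149, 149, 149, 149, 149, 148, 147, 148, 148, 148, 147, 147, 147, 147, 147, 147, 147, 147, 146, 146, 147, 147, 147, 146, 146, 147, 146, 146, 145, 146, 147, 146, 146, 145, 145, 138, 105, 125, 146, 147, 147, 147, 146, 123, 92, 82, 92, 121, 143, 148, 147, 146, 145, 145, 135, 128, 131, 143, 146, 146, 146, 146, 147, 147, 147, 159, 225]]
```

View pics/a6.png

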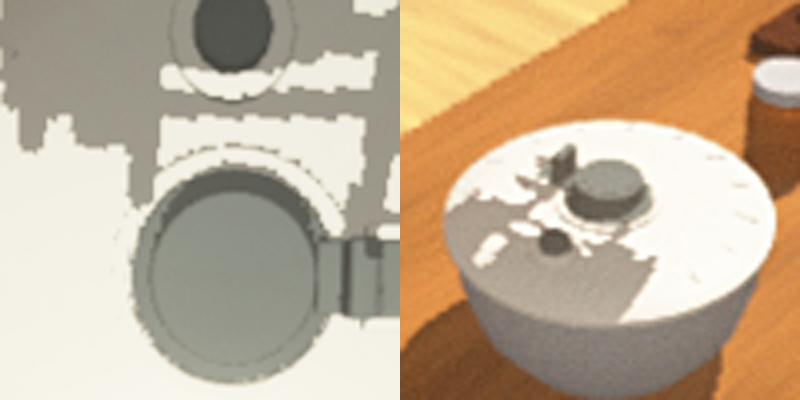

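The knob stays down and the tongue overlaps the shoulder right up to the cap edge. I'll check the tab position numerically.

```bash
python3 - <<'E'
from h import *
u=np.array([.9895,.1444])
c=np.load('w6.npz')
L=onz(c,(234.7,113),.164)[:2];R=onz(c,(284.2,113),.164)[:2]; m=(L+R)/2
print('cap',np.linalg.norm(R-L),m)
for px in (303,): print('post outer',(onz(c,(px,113),.175)[:2]-m)@u)
print('post inner',(onz(c,(295,113),.175)[:2]-m)@u)
for px in (285,286): print('tongue tip',(onz(c,(px,113),.151)[:2]-m)@u)
print(onz(c,(190+232/4*1.2/1.0*0+232*.3,30+30*.3),.157))
c=np.load('w2.npz');L=onz(c,(228.5,116),.19)[:2];R=onz(c,(280.3,116),.19)[:2];m=(L+R)/2
print('before',m,(onz(c,(306.7,112),.175)[:2]-m)@u,onz(c,(249,43.5),.157))
E
```

```text
cap 0.05498713500350221 [ 0.59285721 -0.04930076]
post outer 0.04658864731540743
post inner 0.03801146985498202
tongue tip 0.02967188810593511
tongue tip 0.030827438761547473
[0.5815276  0.02550245 0.157     ]
before [ 0.59306879 -0.04946926] 0.05803414040011207 [0.58170897 0.02646773 0.157     ]
```

```bash
python3 -c "
from cell import workorder
print(workorder.sign_off())"
```

```text
the job is handed in; nothing more can be done
None
```

The job is handed in: I pressed the knob to its bottom stop and pushed the lock tab home while holding it. After release the knob stayed locked down, the tab's post measured about 46.6 mm from the axis (47 mm is home), and the spinner had moved about 0.2 mm. I didn't separately measure the surrounding items, but the arm stayed clear of them.

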